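# Shut the covers of the offcut case

## Task

Shut all three hinged covers of the metal offcut case on the bench: press each one down until its catch snaps and holds it fully closed. In one of the bays somebody has left a wooden block that is too tall, so that cover stops short: find it by feel without forcing the cover, swing that cover wide open, take the block out, and then snap that cover shut too. Do not shift the bottle, the solder reel or the jar beside the case.

Things in the scene. Friction and masses are not known exactly. Their poses are not given: they have to be found in the camera images.
- case: Grey metal case fixed to the bench, 94 (x) x 268 (y) mm, rim 46 mm above the bench. Origin at the centre of its underside; x points away from its front (tongue side, towards the robot), y to its left. Three bays in a row along y, each 86 x 84 mm inside and 18 mm deep, each with its own opaque cover hinged at the back (+x) rim.
- bay_left (a point): Centre of the floor of the left bay (case x 0, y +88, z 28 mm), axes as the case. Each bay holds either a low lead offcut (6 mm high) or the block; which bay has the block is not reported.
- bay_mid (a point): The same for the middle bay (case y 0). The block, in one of the three bays: beech, loose, 0.03 to 0.08 kg, 22 (x) x 60 (y) x 32 (z) mm, standing on its long edge with its centre 6 mm nearer the robot (-x) than the bay's centre, within 4 mm; its top is 14 mm above the rim. Pinch it across its 22 mm from above. Laid flat it is still too tall for a shut cover.
- bay_right (a point): The same for the right bay (case y -88 mm).
- hinge_left (a point): Middle of the left cover's hinge axis (case x +47, y +88, z 48 mm), which runs along the case's y. The cover is an aluminium plate 4 mm thick (2 mm either side of the axis plane), 84 mm wide, its front edge 100 mm from the axis; a skirt 40 mm wide hangs 16 mm below that edge and carries the catch.
- hinge_mid (a point): The same for the middle cover.
- hinge_right (a point): The same for the right cover.
- cover_left (a joint): Left cover's angle: 0 shut (plate top 50 mm above the bench), grows as its front rises, 2.1 fully back; starts ajar and stays where left (hinge friction 0.05 N m). The catch resists from about 0.09 rad, takes about 8 N pressed near the front edge, and below about 0.05 rad snaps to 0 and holds. Over the block the cover stops hard at 0.3 to 0.35 rad.
- cover_mid (a joint): The same for the middle cover.
- cover_right (a joint): The same for the right cover.
- tongue_left (a point): Point on the left cover's dark tongue, 128 mm from the hinge axis; x points along the plate to the hinge, y along the hinge axis. The tongue is 12 mm wide (y), 8 mm thick and runs in the plate's plane from its front edge to 145 mm from the axis. Pinched across its width from above, it turns between the pads as the cover swings.
- tongue_mid (a point): The same for the middle cover.
- tongue_right (a point): The same for the right cover.
- oil_bottle: White bottle with a ribbed cap standing in front of the left end of the case, 42 x 40 x 96 mm; origin at the centre of its underside. A bystander.
- reel: Blue reel of solder wire standing at the left end of the case, 60 mm across, 30 mm high; origin at the centre of its underside. A bystander.
- jar: Dark jar with a red lid standing at the right end of the case, 60 mm across, 61 mm high; origin at the centre of its underside. A bystander.

How it is judged:
At the end, for the whole second after the job is handed in: All three covers are caught shut, each within 0.03 rad of closed, and stay so; the block is therefore out of the case (value of joint each of cover_left, cover_mid, cover_right below 0.03 rad); the robot touches nothing.
It fails at once if a cover's plate is pressed with more than 60 N (contact force between any of cover_left_c0, cover_mid_c0, cover_right_c0 and the fingers above 60 N).
It fails at once if the bottle, the reel or the jar is shifted by more than 30 mm (distance of any of oil_bottle, reel, jar from where it was at the start of the episode above 0.03 m).
It also fails if it takes over 72 s, if anything falls off the work surface, if the arm or the gripper's body presses on something with over 40 N, if the wrist force passes 120 N, or if a joint passes its speed limit or range.

## Robot

A 6-joint arm with a two-finger parallel gripper is mounted at the origin on a cart in front of the work surface, level with it; the furniture and walls round the work are solid. World frame = base frame: x ahead of the robot, y to its left, z up, the work surface at z = 0. Lengths are in m, angles in rad, forces in N, time in s.
With the tool pointing down it reaches from about 0.225 to 0.875 m from the base axis. Payload 3.4 kg.
Tool frame: the origin (TCP) lies at the very end of the fingers, on their centre line; the grasp point (between the pads) lies 19 mm behind it; y points along the fingers, z is the direction in which the jaws open and shut, and the axes are right-handed (so a half turn about y gives the same grasp; the last joint's range is limited). The gripper opens to 85 mm and grips with 20 to 120 N. Pads are 22 mm wide; open, the fingers measure 114 mm over their backs; the gripper's body (76 mm by 85 mm) begins 54 mm behind the grasp point. The pads swing forward as they close: fully open they stand 13 mm farther back than shut.
Start: joints at [-1.34, 0.276, 1.505, -0, 1.361, -0.121], TCP at [0.198, -0.54, 0.231] pointing down, gripper open.
Joint ranges: [-2.89, 2.89], [-0.75, 2.08], [0.22, 2.7], [-1.18, 4.32], [0.11, 2.71], [-2.7, 2.7]. Speed limits (rad/s): [2.57, 2.57, 3.14, 3.14, 3.14, 3.14].

## Interface

Orientations are given as a unit quaternion [w, x, y, z].
In Python, from workcell import r gives the robot as it stands. The module is installed in compiled form; this text tells all that it offers.
- The arm moves only by the tool send_rows, never from a script. Its argument "deltas" is a list of rows, each a list of 7 numbers: the gripper's target within -1 to 1 (shut at 1, half-way at 0, fully open at -1), then the shift along the tool's x, y, z in m, then the turn, a rotation vector about the tool's x, y, z in degrees. In form: [[gripper, x, y, z, wx, wy, wz], ...]. A call has 1 to 12 rows; each row shifts and turns the pose as measured when the row begins, along the tool's axes as they then stand; what a row does not reach is not made up. A row lasts 1/12 s, in which the tool goes at most 41.7 mm and 7.16 degrees, less where a joint would pass 70% of its speed; a pose out of reach is approached as far as the arm can. A call with a gripper value outside its range is refused whole. The fingers move at their own pace and stop on an object; the grip force is fixed at half the most. Time passes only in rows, so rows that do not move let the fingers close. It gives the time, the measured TCP pose, the force and the opening at its end, in the units of the state.
- r.observe(): the state, without advancing time (a new reading comes with each control period).
- r.grab_frame(name): name is "scene" or "top" or "wrist"; returns a dict with "color" (400x640x3 uint8, red, green, blue), "range_z" (400x640 float32, m along the optical axis (not along the pixel's ray), 0 where there is no reading), "camera_matrix" (3x3 intrinsics, pixels), "camera_from_world" (4x4, takes a point from world to camera coordinates); the wrist camera has in their place "hand_eye" (4x4, takes a point from camera to tool coordinates, whose origin is the TCP and whose axes are the tool frame's). Camera axes: x right, y up, looking along -z (the intrinsics and any distortion apply to the point x, -y, -z); pixel columns grow to the right and rows downward; lengths in m; the calibration is good to about 2 mm. A picture is of the moment at which its call begins: read the wrist's pose just before it.
- r.job_done(): hands the job in, once; it reports no verdict.
Trained networks look in the newest picture that a camera, given by its name, has taken for a name from the list of things; names that differ only in an ending like _2 or _b are one class to them, and where a whole thing is asked for, a point or a joint stands for the part that bears it (a point fixed in the world has none). Each returns a list of dicts, best first, with "conf" (0 to 1); they miss things now and then, are a little off and sometimes report something else, mostly with a low value. They report only what shows in the picture. A call takes as long as a camera call.
- r.spot_in(name, camera): "position" ([x, y, z] in m, in world coordinates, good to about 4 mm: the middle of the surface that is visible of it).
- r.pinpoint(name, camera): "position" ([x, y, z] in m, in world coordinates, good to about 4 mm: a listed point, or the origin of a listed thing).
The state is a dict: "time": time; "q": joint angles; "qd": joint speeds; "tau": joint torques, N m; "eef_pos": TCP position; "eef_rot": TCP orientation; "force": force on the tool from outside, world axes, zero at the start; "ft_torque": the same for the moment, N m; "width": finger opening in m.
Only numpy, scipy, OpenCV 4.12 (cv2) and the standard library are available. Lean on these libraries where they do the work, as an engineer would, in place of code of your own. Each camera call takes 0.05 s, during which the arm holds its last target.

## Working session

There is one attempt and no reset: what is moved stays moved. The work goes in short steps, Python scripts to look and compute and a tool call to move; the robot and the scene stay as the last step left them, time stands still between calls to the robot, and variables do not carry over. Pictures are saved under pics/ and viewed, and the job is handed in when it is done.

Besides the shell and the picture viewer there is one more tool, called after "Request:" by a JSON object that holds its "name" and its "arguments", one argument or row to a line. send_rows: Moves the arm, as the interface text tells. Its arguments: {"type":"object","properties":{"deltas":{"type":"array"}},"required":["deltas"]}

```bash
mkdir -p pics; ls
python3 - <<'E'
from workcell import r
import cv2
s=r.observe()
for k in s: print(k,s[k])
for n in ["scene","top"]:
    f=r.grab_frame(n); cv2.imwrite(f"pics/{n}0.png",f["color"][...,::-1])
    for t in ["case","bay_left","hinge_left","hinge_mid","hinge_right","tongue_left","tongue_mid","tongue_right","oil_bottle","reel","jar"]:
        print(n,t,[( [round(float(v),3) for v in d["position"]],round(d["conf"],2)) for d in r.pinpoint(t,n)[:3]])
E
```

```text
pics
time 0.0
q [-1.33999436e+00  2.76609136e-01  1.50615102e+00 -6.11327367e-06
  1.36071494e+00 -1.21020978e-01]
qd [ 0.00011402  0.00048054 -0.00157195 -0.00098924 -0.00116187 -0.0004263 ]
tau [ 2.38640183e-03 -4.16762209e+01 -2.45803231e+01  9.80895288e-05
  1.08137535e-02 -2.19918121e-05]
eef_pos [ 0.19800717 -0.53925409  0.23042454]
eef_rot [ 0.12370942 -0.12378667  0.69685835 -0.6955295 ]
force [0.79505446 0.10301103 0.04402818]
ft_torque [ 0.01143442  0.01566485 -0.00951843]
width 0.0854611048290063
scene case [([0.588, 0.009, -0.002], 0.68)]
scene bay_left [([0.584, 0.095, 0.03], 0.87)]
scene hinge_left []
scene hinge_mid [([0.635, 0.009, 0.05], 0.78)]
scene hinge_right [([0.641, -0.076, 0.052], 0.66)]
scene tongue_left [([0.519, 0.094, 0.109], 0.97)]
scene tongue_mid [([0.522, 0.006, 0.109], 0.67)]
scene tongue_right [([0.53, -0.083, 0.104], 0.76)]
scene oil_bottle [([0.486, 0.199, -0.001], 0.88)]
scene reel [([0.584, 0.21, 0.006], 0.76)]
scene jar [([0.485, 0.198, -0.002], 0.66), ([0.65, -0.187, 0.001], 0.62), ([0.591, 0.006, -0.003], 0.17)]
top case [([0.589, 0.009, -0.002], 0.76)]
top bay_left [([0.582, 0.097, 0.025], 0.75), ([0.592, -0.081, 0.028], 0.38)]
top hinge_left [([0.633, 0.095, 0.048], 0.97), ([0.487, 0.201, -0.0], 0.66), ([0.586, 0.005, 0.032], 0.5)]
top hinge_mid [([0.636, 0.009, 0.049], 0.87)]
top hinge_right [([0.642, -0.082, 0.046], 0.94)]
top tongue_left [([0.522, 0.093, 0.11], 0.71)]
top tongue_mid [([0.523, 0.003, 0.108], 0.68)]
top tongue_right [([0.521, -0.084, 0.104], 0.8)]
top oil_bottle [([0.486, 0.204, 0.0], 0.58)]
top reel [([0.58, 0.211, 0.002], 0.86)]
top jar [([0.649, -0.186, -0.0], 0.95)]
```

View pics/scene0.png

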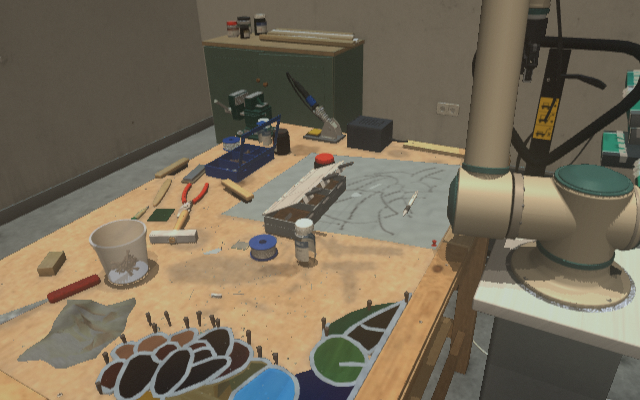

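View pics/top0.png

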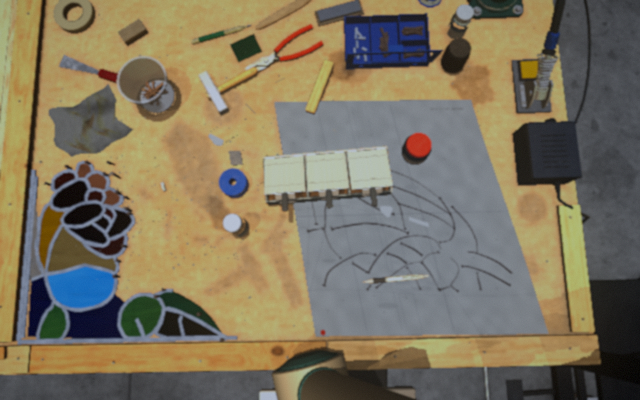

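```bash
cat > h.py <<'E'
from workcell import r
import numpy as np, cv2
from scipy.spatial.transform import Rotation as R
np.set_printoptions(precision=4,suppress=True)
def cloud(n):
    f=r.grab_frame(n); z=f["range_z"]; K=f["camera_matrix"]
    v,u=np.mgrid[:z.shape[0],:z.shape[1]]
    P=np.stack([(u-K[0,2])/K[0,0]*z,-(v-K[1,2])/K[1,1]*z,-z,np.ones_like(z)],-1)
    W=P@np.linalg.inv(f["camera_from_world"]).T
    W[z==0]=np.nan
    return f,W[...,:3]
def rot(s=None):
    s=s or r.observe(); return R.from_quat(np.r_[s["eef_rot"][1:],s["eef_rot"][0]])
E
python3 - <<'E'
from h import *
s=r.observe(); print(rot(s).as_matrix())
f,W=cloud("top")
m=(W[...,2]>0.04)&(W[...,2]<0.13)&(abs(W[...,0]-.58)<.1)&(abs(W[...,1]-.01)<.15)
P=W[m]; print(len(P)); 
a,b=.045,0
for yc in (0.095,.008,-.081):
    Q=P[(abs(P[:,1]-yc)<.03)&(P[:,0]>.555)&(P[:,0]<.625)]
    A=np.c_[Q[:,:2],np.ones(len(Q))]; c,res,_,_=np.linalg.lstsq(A,Q[:,2],rcond=None)
    print(yc,len(Q),c,"slope ang",np.arctan(np.hypot(*c[:2])),"yaw",np.arctan2(-c[1],-c[0]), "z std",np.std(A@c-Q[:,2]))
# extents
img=f["color"][120:240,220:440][...,::-1]; cv2.imwrite("pics/topcrop.png",cv2.resize(img,None,fx=3.6,fy=3.6,interpolation=cv2.INTER_CUBIC))
g,V=cloud("scene")
cv2.imwrite("pics/scenecrop.png",cv2.resize(g["color"][140:270,220:380][...,::-1],None,fx=4,fy=4,interpolation=cv2.INTER_CUBIC))
E
```

```text
[[-0.9387  0.      0.3446]
 [-0.3446 -0.0001 -0.9387]
 [ 0.     -1.      0.0001]]
5817
0.095 817 [-0.543  -0.0328  0.3961] slope ang 0.4981896129410853 yaw 0.060333253236894285 z std 0.001580446269985933
0.008 848 [-0.5271 -0.0249  0.3854] slope ang 0.48556927097380187 yaw 0.04722681419744617 z std 0.001572913498821631
-0.081 869 [-0.4594 -0.0296  0.342 ] slope ang 0.43141728033479715 yaw 0.06437729266950659 z std 0.00151321895385536
```

View pics/topcrop.png

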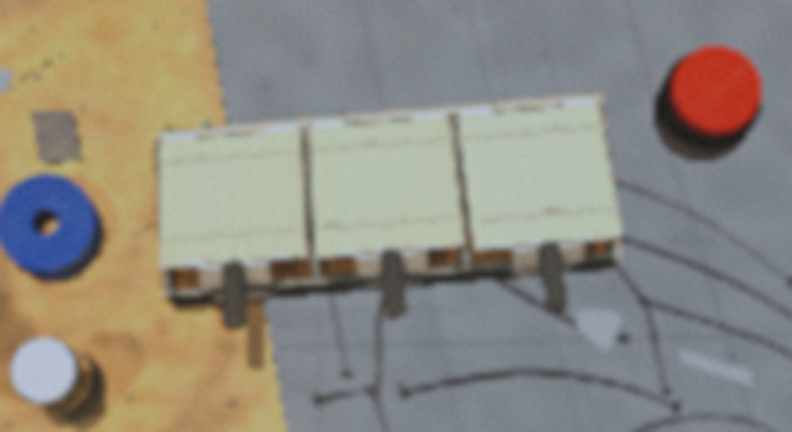

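View pics/scenecrop.png

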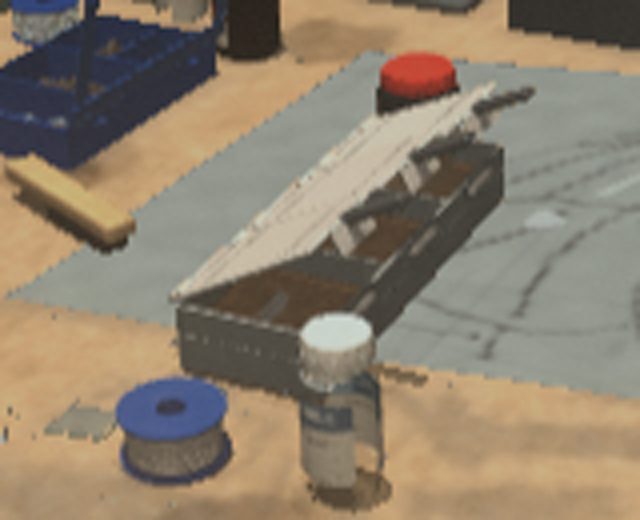

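Request:
{"name": "send_rows", "arguments": {
  "deltas": [
    [1,0,0,0,0,5.6,0],
    [1,0,0,0,0,5.6,0],
    [1,0,0,0,0,5.6,0]
  ]
}}

```text
time: 1.55
eef_pos: [0.1981, -0.5398, 0.2313]
eef_rot: [-0.017, 0.017, -0.707, 0.707]
force: [-0.1, -0.8, -0.4]
width: 0.052
```

```bash
cat >> h.py <<'E'
YAW=.055; O=np.array([.5895,.0065,0]); EX=np.array([np.cos(YAW),np.sin(YAW),0]); EY=np.array([-np.sin(YAW),np.cos(YAW),0])
def case(x,y,z): return O+x*EX+y*EY+np.array([0,0,z])
def to(x,y,z):
    s=r.observe(); M=rot(s); d=case(x,y,z)-s["eef_pos"]
    q=s["eef_pos"]-O
    print("t",s["time"],"case pos mm",1e3*np.array([q@EX,q@EY,q[2]]),"delta tool mm",1e3*M.inv().apply(d),"F",s["force"],"w",s["width"])
    zt=M.as_matrix()[:,2]; print("jaw yaw rel -EY deg",np.degrees(np.arctan2(zt@EX,-zt@EY)),"y",M.as_matrix()[:,1])
E
python3 -c "
from h import *
to(-.035,-.088,.13)"
```

```text
t 1.55 case pos mm [-420.8389 -523.9909  231.3368] delta tool mm [-382.4707  101.2961 -438.9579] F [-0.0934 -0.7556 -0.3782] w 0.05196040644196659
jaw yaw rel -EY deg -0.4409639174883638 y [ 0.     -0.0001 -1.    ]
```

Request:
{"name": "send_rows", "arguments": {
  "deltas": [
    [1,-0.026,0.004,-0.03,0,0,0],
    [1,-0.026,0.004,-0.03,0,0,0],
    [1,-0.026,0.004,-0.03,0,0,0],
    [1,-0.026,0.004,-0.03,0,0,0],
    [1,-0.026,0.004,-0.03,0,0,0],
    [1,-0.026,0.004,-0.03,0,0,0],
    [1,-0.026,0.004,-0.03,0,0,0],
    [1,-0.026,0.004,-0.03,0,0,0],
    [1,-0.026,0.004,-0.03,0,0,0],
    [1,-0.026,0.004,-0.03,0,0,0],
    [1,-0.026,0.004,-0.03,0,0,0],
    [1,-0.026,0.004,-0.03,0,0,0]
  ]
}}

```text
time: 2.55
eef_pos: [0.5036, -0.1632, 0.1802]
eef_rot: [-0.011, 0.008, -0.703, 0.711]
force: [0.2, -1.1, -1.2]
width: -0.0003
```

```bash
python3 -c "
from h import *
to(-.035,-.088,.13)"
```

```text
t 2.55 case pos mm [ -95.1073 -164.6913  180.24  ] delta tool mm [-57.7776  49.4422 -78.9665] F [ 0.2081 -1.0912 -1.2252] w -0.00030310291566346326
jaw yaw rel -EY deg -1.6088473317939713 y [ 0.0034 -0.0123 -0.9999]
```

Request:
{"name": "send_rows", "arguments": {
  "deltas": [
    [1,-0.019,0.012,-0.026,0,0.5,0],
    [1,-0.019,0.012,-0.026,0,0.5,0],
    [1,-0.019,0.012,-0.026,0,0.5,0],
    [1,0,0.012,0,0,0,0],
    [1,0,0.012,0,0,0,0],
    [1,0,0.01,0,0,0,0],
    [1,0,0.005,0,0,0,0]
  ]
}}

```text
time: 3.13
eef_pos: [0.5701, -0.0715, 0.1026]
eef_rot: [-0.009, -0.0, -0.703, 0.711]
force: [0.6, 0.1, -0.1]
width: 0.0002
```

```bash
python3 -c "
from h import *
to(-.035,-.088,.09)"
```

```text
t 3.1333 case pos mm [-23.6284 -76.7809 102.596 ] delta tool mm [11.0426 12.5862 11.5538] F [ 0.6339  0.1326 -0.1444] w 0.00019436817739327533
jaw yaw rel -EY deg -2.4721370733357575 y [ 0.0132 -0.0113 -0.9998]
```

Request:
{"name": "send_rows", "arguments": {
  "deltas": [
    [1,0.011,0.003,0.011,0,-2,0],
    [1,0,0.003,0,0,0,0],
    [1,0,0.003,0,0,0,0],
    [1,0,0.003,0,0,0,0],
    [1,0,0.003,0,0,0,0],
    [1,0,0.003,0,0,0,0]
  ]
}}

```text
time: 3.63
eef_pos: [0.5602, -0.0845, 0.0836]
eef_rot: [-0.02, 0.01, -0.703, 0.711]
force: [0.8, -0.2, 0.6]
width: -0.0002
```

Request:
{"name": "send_rows", "arguments": {
  "deltas": [
    [1,0,0.003,0,0,0,0],
    [1,0,0.003,0,0,0,0],
    [1,0,0.003,0,0,0,0]
  ]
}}

```text
time: 3.88
eef_pos: [0.5604, -0.0848, 0.0783]
eef_rot: [-0.02, 0.01, -0.703, 0.711]
force: [-9.0, 2.1, 30.5]
width: -0.0
```

Request:
{"name": "send_rows", "arguments": {
  "deltas": [
    [1,0,-0.01,0,0,0,0],
    [1,0,-0.012,0,0,0,0],
    [1,0,-0.012,-0.02,0,0,0],
    [1,0,0,-0.03,0,0,0],
    [1,0,0,-0.028,0,0,0],
    [1,0,0,0,0,0,0]
  ]
}}

```text
time: 4.38
eef_pos: [0.5597, -0.0055, 0.1152]
eef_rot: [-0.021, 0.005, -0.702, 0.712]
force: [0.1, 0.4, 0.3]
width: -0.0002
```

```bash
python3 -c "
from h import *
to(-.035,0,.09)"
```

```text
t 4.3833 case pos mm [-30.4389 -10.3018 115.2141] delta tool mm [  5.3132  24.9542 -10.5709] F [0.0907 0.3555 0.258 ] w -0.00018665221845994736
jaw yaw rel -EY deg -1.0370975095995751 y [ 0.0231 -0.0132 -0.9996]
```

Request:
{"name": "send_rows", "arguments": {
  "deltas": [
    [1,0.005,0.008,-0.01,0,0,0],
    [1,0,0.007,0,0,0,0],
    [1,0,0.005,0,0,0,0],
    [1,0,0.004,0,0,0,0],
    [1,0,0.004,0,0,0,0],
    [1,0,0.004,0,0,0,0],
    [1,0,0.004,0,0,0,0],
    [1,0,0.004,0,0,0,0],
    [1,0,0.004,0,0,0,0]
  ]
}}

```text
time: 5.13
eef_pos: [0.5551, 0.0025, 0.0655]
eef_rot: [-0.021, 0.005, -0.702, 0.712]
force: [-0.4, -0.4, 0.3]
width: -0.0
```

Request:
{"name": "send_rows", "arguments": {
  "deltas": [
    [1,0,0.004,0,0,0,0],
    [1,0,0.004,0,0,0,0],
    [1,0,0.003,0,0,0,0],
    [1,0,0.003,0,0,0,0]
  ]
}}

```text
time: 5.47
eef_pos: [0.5548, 0.002, 0.0518]
eef_rot: [-0.02, 0.005, -0.702, 0.712]
force: [-1.7, 0.9, 3.1]
width: -0.0002
```

Request:
{"name": "send_rows", "arguments": {
  "deltas": [
    [1,0,0.002,0,0,0,0],
    [1,0,0.002,0,0,0,0]
  ]
}}

```text
time: 5.63
eef_pos: [0.5549, 0.002, 0.0492]
eef_rot: [-0.02, 0.005, -0.702, 0.712]
force: [-5.9, 0.8, 26.4]
width: 0.0002
```

Bottomed out. Lift and go to the left cover.

Request:
{"name": "send_rows", "arguments": {
  "deltas": [
    [1,0,-0.01,0,0,0,0],
    [1,0,-0.02,0,0,0,0],
    [1,0,-0.02,0,0,0,0],
    [1,0,-0.012,-0.02,0,0,0],
    [1,0,0,-0.03,0,0,0],
    [1,0,0,-0.028,0,0,0],
    [1,0,0,0,0,0,0]
  ]
}}

```text
time: 6.22
eef_pos: [0.5537, 0.0815, 0.1129]
eef_rot: [-0.02, 0.001, -0.702, 0.712]
force: [1.1, -0.0, 0.3]
width: -0.0001
```

```bash
python3 -c "
from h import *
to(-.035,.088,.09)"
```

```text
t 6.2167 case pos mm [-31.6443  76.8387 112.8814] delta tool mm [  4.246   22.6018 -11.4247] F [ 1.1262 -0.0438  0.3008] w -0.0001030629594565658
jaw yaw rel -EY deg -1.4227066069242047 y [ 0.0276 -0.0145 -0.9995]
```

Request:
{"name": "send_rows", "arguments": {
  "deltas": [
    [1,0.004,0.006,-0.011,0,0,0],
    [1,0,0.006,0,0,0,0],
    [1,0,0.005,0,0,0,0],
    [1,0,0.004,0,0,0,0],
    [1,0,0.004,0,0,0,0],
    [1,0,0.003,0,0,0,0],
    [1,0,0.003,0,0,0,0],
    [1,0,0.003,0,0,0,0]
  ]
}}

```text
time: 6.88
eef_pos: [0.5521, 0.0892, 0.0754]
eef_rot: [-0.022, 0.001, -0.701, 0.713]
force: [0.5, 0.2, -0.1]
width: -0.0
```

Request:
{"name": "send_rows", "arguments": {
  "deltas": [
    [1,0,0.004,0,0,0,0],
    [1,0,0.004,0,0,0,0],
    [1,0,0.004,0,0,0,0],
    [1,0,0.004,0,0,0,0],
    [1,0,0.003,0,0,0,0],
    [1,0,0.003,0,0,0,0]
  ]
}}

```text
time: 7.38
eef_pos: [0.5527, 0.0879, 0.0533]
eef_rot: [-0.021, 0.001, -0.7, 0.713]
force: [-2.1, -1.4, 7.4]
width: -0.0002
```

Request:
{"name": "send_rows", "arguments": {
  "deltas": [
    [1,0,0.002,0,0,0,0],
    [1,0,0.002,0,0,0,0]
  ]
}}

```text
time: 7.55
eef_pos: [0.5526, 0.0879, 0.0498]
eef_rot: [-0.021, 0.001, -0.7, 0.713]
force: [-0.7, 0.4, 6.5]
width: -0.0002
```

Request:
{"name": "send_rows", "arguments": {
  "deltas": [
    [1,0,0.002,0,0,0,0]
  ]
}}

```text
time: 7.63
eef_pos: [0.5527, 0.0879, 0.0492]
eef_rot: [-0.022, 0.001, -0.7, 0.713]
force: [-7.8, 0.2, 25.0]
width: -0.0002
```

Request:
{"name": "send_rows", "arguments": {
  "deltas": [
    [1,0,-0.015,0,0,0,0],
    [0.2,0,-0.025,0,0,0,0],
    [0.2,0.01,-0.025,0.02,0,0,0],
    [0.2,0.01,-0.025,0.03,0,0,0],
    [0.2,0.01,-0.01,0.035,0,0,0],
    [0.2,0.01,0,0.035,0,0,0],
    [0.2,0,0,0.03,0,0,0],
    [0.2,0,0,0,0,0,0]
  ]
}}

```text
time: 8.3
eef_pos: [0.5165, -0.0654, 0.1544]
eef_rot: [-0.027, 0.001, -0.699, 0.714]
force: [0.4, -0.3, 0.6]
width: 0.0341
```

Run:
```python
from h import *
to(-.074,-.088,.07)
f,W=cloud("top")
img=f["color"][120:240,220:440][...,::-1]; cv2.imwrite("pics/top2.png",cv2.resize(img,None,fx=3.6,fy=3.6,interpolation=cv2.INTER_CUBIC))
print(r.pinpoint("tongue_right","top")[:2],r.pinpoint("tongue_right","scene")[:2])
for yc in (.088,0,-.088):
    D=W-O; x=D@EX; y=D@EY
    m=(abs(y-yc)<.03)&(x>-.03)&(x<.03)&(W[...,2]<.12)&(W[...,2]>.03)
    if m.sum()<20: print(yc,m.sum()); continue
    A=np.c_[x[m],np.ones(m.sum())]; print(yc,m.sum(),np.linalg.lstsq(A,W[m][:,2],rcond=None)[0])
```

```text
t 8.3 case pos mm [-76.8574 -67.8072 154.3629] delta tool mm [-0.1621 84.8529 18.2476] F [ 0.4089 -0.3037  0.5968] w 0.034054059360840244
jaw yaw rel -EY deg -0.9017947085829803 y [ 0.0364 -0.021  -0.9991]
[] [{'position': [0.5286, -0.0847, 0.1056], 'conf': 0.76}]
0.088 780 [0.0042 0.0499]
0 246 [0.0023 0.0498]
-0.088 0
```

View pics/top2.png

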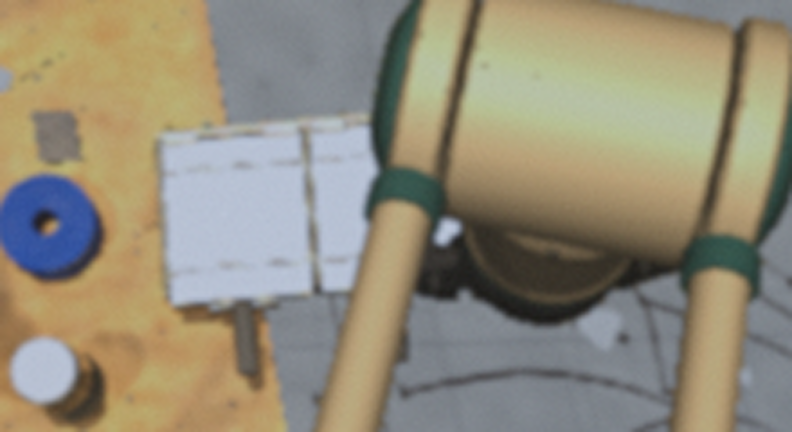

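Run:
```python
from h import *
r.grab_frame("scene")
for c in("wrist","scene"):
  if c=="wrist":
    f=r.grab_frame("wrist"); cv2.imwrite("pics/w1.png",f["color"][...,::-1])
  for d in r.pinpoint("tongue_right",c)[:2]:
    q=np.array(d["position"])-O; print(c,d["conf"],q@EX,q@EY,q[2])
```

```text
wrist 0.9 -0.07480777438097677 -0.08721953274447694 0.0907
wrist 0.7 0.004124986291940333 0.003979257228592348 0.0312
scene 0.75 -0.07071947129540523 -0.08754476786021169 0.0923
```

View pics/w1.png

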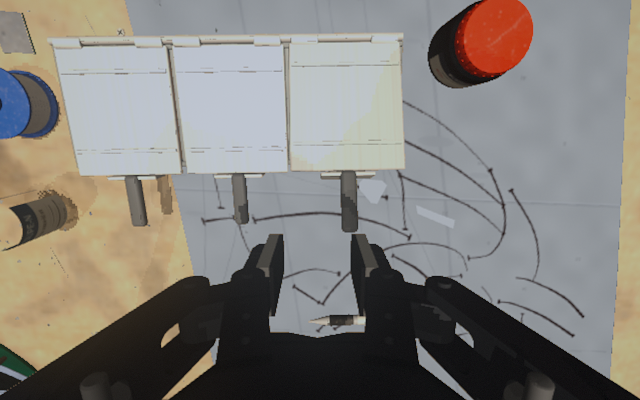

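Request:
{"name": "send_rows", "arguments": {
  "deltas": [
    [0.1,0,0.01,0.01,-1.2,0.5,-2.1],
    [0.1,0,0.01,0.008,0,0,0],
    [0.1,0,0,0,0,0,0]
  ]
}}

```text
time: 8.9
eef_pos: [0.5168, -0.0745, 0.1324]
eef_rot: [0.013, -0.017, 0.708, -0.706]
force: [0.1, 0.4, -0.5]
width: 0.0386
```

Run:
```python
from h import *
to(-.074,-.0875,.071)
```

```text
t 8.9 case pos mm [-77.0822 -76.8614 132.4322] delta tool mm [-3.5364 61.3706 10.8507] F [ 0.122   0.3553 -0.5011] w 0.03862909763928256
jaw yaw rel -EY deg -0.7445508730897887 y [-0.0053  0.0039 -1.    ]
```

Request:
{"name": "send_rows", "arguments": {
  "deltas": [
    [0.1,-0.003,0.012,0.011,0,0,0],
    [0.1,0,0.012,0,0,0,0],
    [0.1,0,0.012,0,0,0,0],
    [0.1,0,0.01,0,0,0,0],
    [0.1,0,0,0,0,0,0]
  ]
}}

```text
time: 9.32
eef_pos: [0.5198, -0.0824, 0.0838]
eef_rot: [0.014, -0.017, 0.709, -0.705]
force: [-0.4, 0.8, -0.6]
width: 0.0384
```

Run:
```python
from h import *
to(-.074,-.0875,.071)
```

```text
t 9.3167 case pos mm [-74.4916 -84.9301  83.8028] delta tool mm [-0.5681 12.7885  2.6247] F [-0.3799  0.7593 -0.5544] w 0.03840458471448961
jaw yaw rel -EY deg -0.5898527054959325 y [-0.0041  0.0045 -1.    ]
```

Request:
{"name": "send_rows", "arguments": {
  "deltas": [
    [0.1,0,0.007,0.003,0,0,0],
    [0.1,0,0.006,0,0,0,0],
    [1,0,0,0,0,0,0],
    [1,0,0,0,0,0,0],
    [1,0,0,0,0,0,0],
    [1,0,0,0,0,0,0]
  ]
}}

```text
time: 9.82
eef_pos: [0.5199, -0.0837, 0.0707]
eef_rot: [0.016, -0.018, 0.709, -0.705]
force: [-0.1, -0.6, -1.0]
width: 0.011
```

Request:
{"name": "send_rows", "arguments": {
  "deltas": [
    [1,-0.003,-0.007,0,0,0,0],
    [1,-0.006,-0.0135,0,0,0,0],
    [1,-0.008,-0.013,0,0,0,0],
    [1,-0.009,-0.012,0,0,0,0]
  ]
}}

```text
time: 10.15
eef_pos: [0.5442, -0.0822, 0.1143]
eef_rot: [0.013, -0.02, 0.709, -0.705]
force: [3.9, -0.5, -11.5]
width: 0.0108
```

```bash
cat >> h.py <<'E'
def arc(T):
    s=r.observe(); q=s["eef_pos"]-rot(s).apply([0,.019,0])-O; x=q@EX-.047; z=q[2]-.048
    th=np.arctan2(z,-x); print("r",np.hypot(x,z)*1e3,"th",th,"y",q@EY,"F",s["force"],"w",s["width"],"tilt",rot(s).as_matrix()[:,1])
    to(.047-.128*np.cos(T),-.0875,.048+.128*np.sin(T)-.019)
E
python3 -c "
from h import *
arc(.9)"
```

```text
r 129.1553538525893 th 0.7217047515579471 y -0.08625295290031279 F [  3.9433  -0.4831 -11.5447] w 0.010757345401102446 tilt [-0.0101  0.0065 -0.9999]
t 10.15 case pos mm [-50.1401 -86.1197 114.3298] delta tool mm [-17.4365 -15.1163   1.1401] F [  3.9433  -0.4831 -11.5447] w 0.010757345401102446
jaw yaw rel -EY deg -0.44490290791105425 y [-0.0101  0.0065 -0.9999]
```

Request:
{"name": "send_rows", "arguments": {
  "deltas": [
    [1,-0.0115,-0.01,0,0,0,0],
    [1,-0.012,-0.009,0,0,0,0],
    [1,-0.0132,-0.0075,0,0,0,0],
    [1,-0.014,-0.006,0,0,0,0]
  ]
}}

```text
time: 10.48
eef_pos: [0.5866, -0.0798, 0.1456]
eef_rot: [0.005, -0.029, 0.709, -0.704]
force: [-3.0, -1.3, -3.7]
width: 0.0109
```

```bash
python3 -c "
from h import *
arc(1.5)"
```

```text
r 128.4585478254147 th 1.1373906116369426 y -0.08620696585604512 F [-3.0231 -1.3436 -3.7257] w 0.010853457134183862 tilt [-0.035   0.0066 -0.9994]
t 10.4833 case pos mm [ -7.6049 -86.0444 145.5934] delta tool mm [-45.1481 -12.6663   1.0417] F [-3.0231 -1.3436 -3.7257] w 0.010853457134183862
jaw yaw rel -EY deg -0.4045241355554152 y [-0.035   0.0066 -0.9994]
```

Request:
{"name": "send_rows", "arguments": {
  "deltas": [
    [1,-0.0145,-0.005,0,0,0,0.5],
    [1,-0.015,-0.003,0,0,0,0.5],
    [1,-0.0152,-0.0015,0,0,0,0.5],
    [1,-0.0153,0.0005,0,0,0,0.5]
  ]
}}

```text
time: 10.82
eef_pos: [0.635, -0.0772, 0.1557]
eef_rot: [0.006, -0.028, 0.709, -0.704]
force: [-7.5, -0.1, 10.3]
width: 0.0108
```

```bash
python3 -c "
from h import *
arc(1.9)"
```

```text
r 126.77163817717843 th 1.526726966610947 y -0.08626172119690349 F [-7.5064 -0.1034 10.2544] w 0.010781305077772937 tilt [-0.0316  0.0067 -0.9995]
t 10.8167 case pos mm [ 40.8235 -86.1016 155.6584] delta tool mm [-47.7148   4.0367   1.1313] F [-7.5064 -0.1034 10.2544] w 0.010781305077772937
jaw yaw rel -EY deg -0.37656353381979146 y [-0.0316  0.0067 -0.9995]
```

Request:
{"name": "send_rows", "arguments": {
  "deltas": [
    [1,-0.0154,-0.0005,0,0,0,0],
    [1,-0.0152,0.0018,0,0,0,0],
    [1,-0.0148,0.0036,0,0,0,0],
    [1,-0.005,0.001,0,0,0,0]
  ]
}}

```text
time: 11.15
eef_pos: [0.6764, -0.0745, 0.1502]
eef_rot: [-0.002, -0.037, 0.709, -0.704]
force: [-3.9, -0.1, 0.6]
width: 0.0108
```

```bash
python3 -c "
from h import *
arc(1.9)"
```

```text
r 126.4671838217381 th 1.8624551928078277 y -0.08586120518908431 F [-3.8672 -0.0997  0.6267] w 0.010809780528648139 tilt [-0.0562  0.0053 -0.9984]
t 11.15 case pos mm [ 82.3047 -85.7011 150.1565] delta tool mm [-6.0787 -0.3241  1.7617] F [-3.8672 -0.0997  0.6267] w 0.010809780528648139
jaw yaw rel -EY deg -0.3525253136085624 y [-0.0562  0.0053 -0.9984]
```

Request:
{"name": "send_rows", "arguments": {
  "deltas": [
    [0.1,0,0,0,0,0,0],
    [0.1,0,0,0,0,0,0],
    [0.1,0,0,0,0,0,0],
    [0.1,0,-0.02,0,0,0,0],
    [0.1,0,-0.03,0,0,0,1],
    [0.1,0,-0.03,0,0,0,2]
  ]
}}

```text
time: 11.65
eef_pos: [0.6792, -0.0746, 0.2252]
eef_rot: [0.013, -0.021, 0.711, -0.703]
force: [0.8, 0.5, -0.0]
width: 0.0386
```

Run:
```python
from h import *
to(-.006,-.088,.12); print(r.observe()["q"])
```

```text
t 11.65 case pos mm [ 85.1371 -85.9098 225.2227] delta tool mm [ 90.0376 106.1132   3.9215] F [ 0.8285  0.4676 -0.0294] w 0.0385847820960812
jaw yaw rel -EY deg -0.39908865476570665 y [-0.0108  0.0109 -0.9999]
[-0.2156  0.4507  1.2488  0.0084  1.455   1.3061]
```

Request:
{"name": "send_rows", "arguments": {
  "deltas": [
    [0.1,0.03,0,0,0,0,0],
    [0.1,0.03,0,0,0,0,0],
    [0.1,0.025,0,0,0,0,0],
    [0.1,0,0,0,0,-7,0],
    [0.1,0,0,0,0,-7,0],
    [0.1,0,0,0,0,-7,0],
    [0.1,0,0,0,0,-7,0],
    [0.1,0,0,0,0,-7,0],
    [0.1,0,0,0,0,-7,0],
    [0.1,0,0,0,0,-7,0],
    [0.1,0,0,0,0,-7,0],
    [0.1,0,0,0,0,-7,0]
  ]
}}

```text
time: 12.65
eef_pos: [0.5934, -0.0813, 0.2453]
eef_rot: [-0.402, 0.381, -0.582, 0.595]
force: [0.8, 0.5, 0.4]
width: 0.0383
```

Request:
{"name": "send_rows", "arguments": {
  "deltas": [
    [0.1,0,0,0,0,-7,0],
    [0.1,0,0,0,0,-7,0],
    [0.1,0,0,0,0,-7,0],
    [0.1,0,0,0,0,-5,0],
    [0.1,0,0,0,0,0,0]
  ]
}}

```text
time: 13.07
eef_pos: [0.5933, -0.0819, 0.2494]
eef_rot: [0.529, -0.507, 0.47, -0.493]
force: [-1.0, 0.5, -0.2]
width: 0.0383
```

Run:
```python
from h import *
to(-.006,-.088,.12); print(r.observe()["q"], rot().as_matrix()[:,2]@EX)
f=r.grab_frame("wrist"); cv2.imwrite("pics/w2.png",f["color"][...,::-1])
r.grab_frame("scene")
s=r.observe()
# wrist cloud
z=f["range_z"]; K=f["camera_matrix"]; v,u=np.mgrid[:400,:640]
P=np.stack([(u-K[0,2])/K[0,0]*z,-(v-K[1,2])/K[1,1]*z,-z,np.ones_like(z)],-1)@f["hand_eye"].T
W=rot(s).apply(P[...,:3].reshape(-1,3))+s["eef_pos"]-O
W=W[z.ravel()>0]; x=W@EX;y=W@EY;h=W[:,2]
m=(abs(x)<.04)&(abs(y+.088)<.04)&(h>.052)&(h<.068)
print(m.sum(), [np.percentile(a[m]*1e3,[2,50,98]) for a in (x,y,h)] if m.sum() else 0)
for c in ("wrist","scene"):
  print(c,[(d["conf"],np.array(d["position"])) for d in r.spot_in("bay_right",c)[:2]])
  for d in r.pinpoint("tongue_right",c)[:2]:
    q=np.array(d["position"])-O; print(c,d["conf"],q@EX,q@EY,q[2])
```

```text
t 13.0667 case pos mm [ -1.0913 -88.4888 249.4346] delta tool mm [ -1.0018 129.0746 -10.7885] F [-0.9671  0.4761 -0.1678] w 0.038282280211576626
jaw yaw rel -EY deg 91.0117438932882 y [ 0.0457  0.     -0.999 ]
[-0.2606  0.278   1.4578  0.012   1.3616 -0.3354] 0.9988068029100203
1015 [array([-15.2355,  -5.1344,   5.1568]), array([-112.4054,  -83.1349,  -55.434 ]), array([58.1477, 59.8222, 61.2896])]
wrist [(0.69, array([ 0.5986, -0.0092,  0.0526]))]
wrist 0.6 0.07139294541127097 -0.08395157738543857 0.1741
scene [(0.84, array([0.5939, 0.0222, 0.0496]))]
scene 0.66 0.07639357812418676 -0.08953491621364129 0.1736
scene 0.61 0.001199084150560124 -0.001868742143762863 0.0269
```

View pics/w2.png

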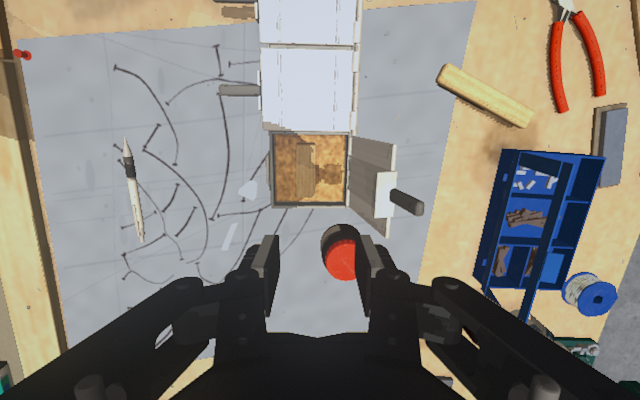

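Request:
{"name": "send_rows", "arguments": {
  "deltas": [
    [0.1,-0.003,0.02,-0.004,-2.6,0,0],
    [0.1,0,0.035,0,0,0,0],
    [0.1,0,0.035,0,0,0,0],
    [0.1,0,0.035,0,0,0,0],
    [0.1,0,0.015,0,0,0,0],
    [0.1,0,0,0,0,0,0]
  ]
}}

```text
time: 13.87
eef_pos: [0.5939, -0.0804, 0.1072]
eef_rot: [0.516, -0.515, 0.48, -0.487]
force: [-0.7, -0.2, 0.3]
width: 0.0389
```

Run:
```python
from h import *
to(-.005,-.085,.04)
```

```text
t 13.8667 case pos mm [ -0.4213 -86.9966 107.2273] delta tool mm [-2.4597 67.1758 -5.0807] F [-0.6968 -0.1568  0.2904] w 0.03894041308616494
jaw yaw rel -EY deg 90.55968803808102 y [ 0.0081 -0.0057 -1.    ]
```

Request:
{"name": "send_rows", "arguments": {
  "deltas": [
    [0.1,-0.002,0.01,-0.005,0,0,0],
    [0.1,0,0.01,0,0,0,0],
    [0.1,0,0.01,0,0,0,0],
    [0.1,0,0,0,0,0,0]
  ]
}}

```text
time: 14.2
eef_pos: [0.5905, -0.0792, 0.0769]
eef_rot: [0.516, -0.515, 0.48, -0.488]
force: [-0.8, 0.1, -0.9]
width: 0.0383
```

Run:
```python
from h import *
to(-.005,-.085,.04)
```

```text
t 14.2 case pos mm [ -3.7213 -85.6562  76.9407] delta tool mm [-0.9174 36.9213 -1.6285] F [-0.7668  0.0987 -0.9025] w 0.03827369764821784
jaw yaw rel -EY deg 90.45929017108935 y [ 0.01   -0.0062 -0.9999]
```

Request:
{"name": "send_rows", "arguments": {
  "deltas": [
    [0.1,0,0.008,-0.001,0,0,0],
    [0.1,0,0.008,0,0,0,0],
    [0.1,0,0.008,0,0,0,0],
    [0.1,0,0.008,0,0,0,0],
    [0.1,0,0.004,0,0,0,0]
  ]
}}

```text
time: 14.62
eef_pos: [0.5936, -0.0806, 0.0414]
eef_rot: [0.518, -0.513, 0.477, -0.491]
force: [0.3, 0.5, 0.8]
width: 0.0382
```

Request:
{"name": "send_rows", "arguments": {
  "deltas": [
    [1,0,0,0,0,0,0],
    [1,0,0,0,0,0,0],
    [1,0,0,0,0,0,0],
    [1,0,0,0,0,0,0],
    [1,0,-0.008,0,0,0,0],
    [1,0,-0.015,0,0,0,0],
    [1,0,-0.02,0,0,0,0]
  ]
}}

```text
time: 15.2
eef_pos: [0.5896, -0.0795, 0.0814]
eef_rot: [0.516, -0.515, 0.481, -0.488]
force: [0.3, -1.0, -1.0]
width: 0.021
```

Request:
{"name": "send_rows", "arguments": {
  "deltas": [
    [1,0,-0.03,0,0,0,0],
    [1,0,-0.02,0,0,0,0],
    [1,0.015,0,-0.02,0,0,0],
    [1,0.015,0,-0.035,0,0,0],
    [1,0.015,0,-0.035,0,0,0],
    [1,0.015,0,-0.035,0,0,0],
    [1,0,0,-0.035,0,0,0],
    [1,0,0,-0.015,0,0,0],
    [1,0,0,0,0,0,0]
  ]
}}

```text
time: 15.95
eef_pos: [0.4189, -0.1533, 0.1415]
eef_rot: [0.52, -0.513, 0.472, -0.494]
force: [-0.2, -0.2, 0.5]
width: 0.0206
```

Run:
```python
from h import *
to(-.18,-.15,.015)
```

```text
t 15.95 case pos mm [-179.1673 -150.1843  141.471 ] delta tool mm [ -2.1285 126.3786  -4.4234] F [-0.1914 -0.155   0.4626] w 0.0205874823164245
jaw yaw rel -EY deg 90.69343985847667 y [ 0.0294 -0.0134 -0.9995]
```

Request:
{"name": "send_rows", "arguments": {
  "deltas": [
    [1,0,0.02,0,-1.7,0,-0.7],
    [1,0,0.03,0,0,0,0],
    [1,0,0.03,0,0,0,0],
    [1,0,0.02,0,0,0,0],
    [1,0,0.008,0,0,0,0],
    [1,0,0,0,0,0,0]
  ]
}}

```text
time: 16.45
eef_pos: [0.4296, -0.1597, 0.0363]
eef_rot: [-0.511, 0.52, -0.47, 0.498]
force: [0.2, 0.1, -0.7]
width: 0.0206
```

Request:
{"name": "send_rows", "arguments": {
  "deltas": [
    [1,0,0.008,0,0,0,0],
    [1,0,0.006,0,0,0,0],
    [1,0,0.004,0,0,0,0],
    [1,0,0.003,0,0,0,0]
  ]
}}

```text
time: 16.78
eef_pos: [0.4349, -0.1616, 0.0159]
eef_rot: [-0.512, 0.52, -0.467, 0.5]
force: [0.7, -0.7, -0.4]
width: 0.0207
```

Request:
{"name": "send_rows", "arguments": {
  "deltas": [
    [1,0,0.002,0,0,0,0],
    [1,0,0.002,0,0,0,0]
  ]
}}

```text
time: 16.95
eef_pos: [0.4358, -0.1623, 0.0125]
eef_rot: [-0.512, 0.52, -0.467, 0.5]
force: [-4.9, -0.2, 24.9]
width: 0.0205
```

Request:
{"name": "send_rows", "arguments": {
  "deltas": [
    [1,0,-0.001,0,0,0,0],
    [0,0,0,0,0,0,0],
    [0,0,0,0,0,0,0],
    [0,0,0,0,0,0,0],
    [0,0,-0.02,0,0,0,0],
    [0,0,-0.03,0,0,0,0],
    [0,0,-0.04,0,0,0,0],
    [1,0,-0.04,0,0,0,0],
    [1,0,-0.04,0,0,0,0],
    [1,0,-0.04,0,0,0,0],
    [1,0,-0.03,0,0,0,0],
    [1,0,0,0,0,0,0]
  ]
}}

```text
time: 17.95
eef_pos: [0.4276, -0.1517, 0.264]
eef_rot: [-0.512, 0.52, -0.468, 0.499]
force: [1.1, 0.8, 0.1]
width: -0.0
```

Run:
```python
from h import *
to(.125,-.088,.25)
f,W=cloud("top")
img=f["color"][100:300,220:480][...,::-1]; cv2.imwrite("pics/top3.png",cv2.resize(img,None,fx=3,fy=3,interpolation=cv2.INTER_CUBIC))
```

```text
t 17.95 case pos mm [-170.4011 -149.0726  264.0392] delta tool mm [-59.1236  18.2118 295.5698] F [1.1299 0.7834 0.1381] w -2.0971654606246317e-05
jaw yaw rel -EY deg 90.52900467609314 y [ 0.0246 -0.0388 -0.9989]
```

View pics/top3.png

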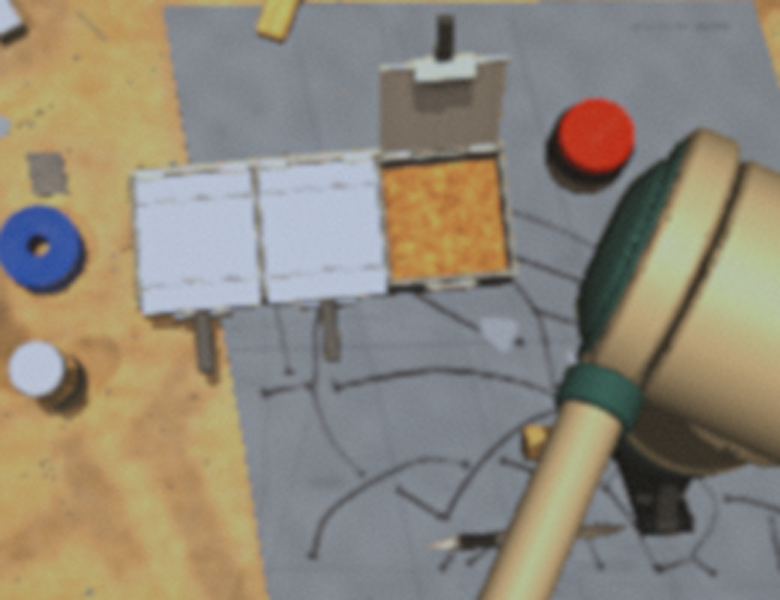

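Run:
```python
from h import *
for d in r.pinpoint("tongue_right","top")[:3]:
    q=np.array(d["position"])-O; print(d["conf"],q@EX,q@EY,q[2], np.arctan2(q[2]-.048,.047-q@EX))
to(.155,-.088,.25)
```

```text
0.57 0.08798063608097065 -0.08826997040210113 0.1705 1.8936287147755095
t 18.05 case pos mm [-172.6878 -147.8278  259.0457] delta tool mm [-57.3143  11.7779 328.0501] F [-1.0292 -0.8632 -0.958 ] w 0.00011462902152767491
jaw yaw rel -EY deg 90.51906108293403 y [ 0.0168 -0.0347 -0.9993]
```

Request:
{"name": "send_rows", "arguments": {
  "deltas": [
    [1,-0.01,0,0.03,-1,0,2],
    [1,-0.01,0,0.035,0,0,0],
    [1,-0.01,0,0.035,0,0,0],
    [1,-0.01,0,0.035,0,0,0],
    [1,-0.01,0,0.035,0,0,0],
    [1,0,0,0.035,0,0,0],
    [1,0,0,0.035,0,0,0],
    [1,0,0,0.035,0,0,0],
    [1,0,0,0.03,0,0,0],
    [1,0,0,0.01,0,0,0],
    [1,0,0,0,0,0,0]
  ]
}}

```text
time: 18.97
eef_pos: [0.7353, -0.0734, 0.2176]
eef_rot: [-0.504, 0.525, -0.502, 0.467]
force: [0.1, -0.9, -0.6]
width: 0.0001
```

Run:
```python
from h import *
to(.155,-.088,.155)
```

```text
t 18.9667 case pos mm [141.1354 -87.83   217.6022] delta tool mm [ 1.2065 61.7455 17.2434] F [ 0.0853 -0.9048 -0.6389] w 9.909821259327979e-05
jaw yaw rel -EY deg 90.34409419338667 y [-0.0552  0.0121 -0.9984]
```

Request:
{"name": "send_rows", "arguments": {
  "deltas": [
    [1,0,0.02,0,3,0,0],
    [1,0,0.02,0,0,0,0],
    [1,0,0.018,0,0,0,0],
    [1,0,0,-0.015,0,0,0],
    [1,0,0,-0.015,0,0,0],
    [1,0,0,-0.012,0,0,0],
    [1,0,0,-0.012,0,0,0],
    [1,0,0,-0.012,0,0,0]
  ]
}}

```text
time: 19.63
eef_pos: [0.6702, -0.0755, 0.1538]
eef_rot: [0.523, -0.506, 0.486, -0.484]
force: [2.2, 0.1, 5.7]
width: -0.0001
```

Run:
```python
from h import *
to(.020,-.088,.155)
```

```text
t 19.6333 case pos mm [ 76.0831 -86.3006 153.7687] delta tool mm [  1.4733  -2.084  -56.0643] F [2.2338 0.1261 5.7241] w -0.00012164258365431119
jaw yaw rel -EY deg 90.19300369953007 y [ 0.0137  0.0187 -0.9997]
```

Request:
{"name": "send_rows", "arguments": {
  "deltas": [
    [1,0,0,-0.012,0,0,0],
    [1,0,0,-0.012,0,0,0],
    [1,0,0,-0.012,0,0,0],
    [1,0,0,-0.012,0,0,0],
    [1,0,0,-0.006,0,0,0]
  ]
}}

```text
time: 20.05
eef_pos: [0.6047, -0.0782, 0.1502]
eef_rot: [0.521, -0.507, 0.489, -0.482]
force: [-0.5, -0.1, -1.2]
width: -0.0003
```

Run:
```python
from h import *
to(.010,-.088,.14)
r.grab_frame("scene")
for d in r.pinpoint("tongue_right","scene")[:3]:
    q=np.array(d["position"])-O; print(d["conf"],q@EX,q@EY,q[2], np.arctan2(q[2]-.048,.047-q@EX))
```

```text
t 20.05 case pos mm [ 10.5264 -85.3755 150.2007] delta tool mm [ 2.8239 10.1425 -0.6129] F [-0.5286 -0.1105 -1.1563] w -0.00027914819233673893
jaw yaw rel -EY deg 90.09423252260133 y [ 0.0069  0.0201 -0.9998]
0.66 -0.005969778929834576 -0.08660278136139107 0.1685 1.1566386784086864
```

Request:
{"name": "send_rows", "arguments": {
  "deltas": [
    [1,0.002,0.008,-0.0035,0,0,0],
    [1,0,0.008,-0.0035,0,0,0],
    [1,0,0.008,-0.0035,0,0,0],
    [1,0,0.007,-0.0025,0,0,0],
    [1,0,0.007,-0.0025,0,0,0],
    [1,0,0.007,-0.0025,0,0,0]
  ]
}}

```text
time: 20.65
eef_pos: [0.5883, -0.0808, 0.1]
eef_rot: [0.521, -0.507, 0.488, -0.483]
force: [0.2, -0.9, 0.5]
width: 0.0001
```

Run:
```python
from h import *
to(-.020,-.088,.075)
r.grab_frame("scene")
for d in r.pinpoint("tongue_right","scene")[:3]:
    q=np.array(d["position"])-O; print(d["conf"],q@EX,q@EY,q[2], np.arctan2(q[2]-.048,.047-q@EX))
```

```text
t 20.65 case pos mm [ -6.0355 -87.1432  99.9946] delta tool mm [  1.3226  24.833  -14.2143] F [ 0.1952 -0.9206  0.5078] w 0.00013164398530738324
jaw yaw rel -EY deg 90.07368256948466 y [ 0.0089  0.02   -0.9998]
0.58 -0.04835424144875808 -0.08697337140708762 0.1331 0.7286346005360493
```

Request:
{"name": "send_rows", "arguments": {
  "deltas": [
    [1,0,0.006,-0.006,0,0,0],
    [1,0,0.006,-0.005,0,0,0],
    [1,0,0.006,-0.004,0,0,0],
    [1,0,0.006,-0.002,0,0,0],
    [1,0,0.004,0,0,0,0],
    [1,0,0.004,0,0,0,0],
    [1,0,0.004,0,0,0,0]
  ]
}}

```text
time: 21.33
eef_pos: [0.5695, -0.081, 0.0606]
eef_rot: [0.521, -0.507, 0.488, -0.483]
force: [1.0, -0.4, 0.1]
width: 0.0002
```

Request:
{"name": "send_rows", "arguments": {
  "deltas": [
    [1,0,0.003,-0.002,0,0,0],
    [1,0,0.003,0,0,0,0],
    [1,0,0.003,0,0,0,0]
  ]
}}

```text
time: 21.58
eef_pos: [0.5675, -0.0811, 0.0534]
eef_rot: [0.521, -0.507, 0.488, -0.483]
force: [-3.3, 0.8, 9.3]
width: 0.0002
```

Request:
{"name": "send_rows", "arguments": {
  "deltas": [
    [1,0,0.002,0,0,0,0],
    [1,0,0.002,0,0,0,0]
  ]
}}

```text
time: 21.75
eef_pos: [0.5674, -0.0811, 0.0509]
eef_rot: [0.521, -0.507, 0.488, -0.483]
force: [-1.0, 0.2, 2.2]
width: -0.0003
```

Request:
{"name": "send_rows", "arguments": {
  "deltas": [
    [1,0,0.002,0,0,0,0],
    [1,0,0.0015,0,0,0,0]
  ]
}}

```text
time: 21.92
eef_pos: [0.5675, -0.0812, 0.0495]
eef_rot: [0.521, -0.507, 0.487, -0.483]
force: [-4.6, 1.7, 18.8]
width: -0.0001
```

Bottomed at the shut height. Lift and retreat, then check.

Request:
{"name": "send_rows", "arguments": {
  "deltas": [
    [1,0,-0.015,0,0,0,0],
    [1,0,-0.03,0,0,0,0],
    [1,0,-0.04,0,0,0,0],
    [1,0,-0.04,0,0,0,0],
    [1,0.02,-0.02,-0.025,0,0,0],
    [1,0.025,0,-0.03,0,0,0],
    [1,0.025,0,-0.03,0,0,0],
    [1,0.025,0,-0.03,0,0,0],
    [1,0.025,0,-0.03,0,0,0],
    [1,0.02,0,-0.02,0,0,0],
    [1,0,0,0,0,0,0]
  ]
}}

```text
time: 22.83
eef_pos: [0.409, -0.239, 0.1952]
eef_rot: [0.524, -0.509, 0.482, -0.484]
force: [-1.1, -0.3, 0.2]
width: 0.0005
```

Run:
```python
from h import *
s=r.observe(); print(s["eef_pos"],s["qd"],s["force"])
f,W=cloud("top")
img=f["color"][100:300,220:480][...,::-1]; cv2.imwrite("pics/top4.png",cv2.resize(img,None,fx=3,fy=3,interpolation=cv2.INTER_CUBIC))
for yc in (.088,0,-.088):
    D=W-O; x=D@EX; y=D@EY
    m=(abs(y-yc)<.03)&(x>-.045)&(x<.035)&(W[...,2]<.12)&(W[...,2]>.03)
    if m.sum()<20: print(yc,m.sum()); continue
    A=np.c_[x[m],np.ones(m.sum())]; print(yc,m.sum(),np.linalg.lstsq(A,W[m][:,2],rcond=None)[0])
r.grab_frame("scene")
for t in("oil_bottle","reel","jar"):
  for c in("top","scene"): print(t,c,[(d["position"],d["conf"]) for d in r.pinpoint(t,c)[:2]])
```

```text
[ 0.409  -0.239   0.1952] [ 0.011  -0.0095  0.0119  0.0643 -0.007   0.0232] [-1.1124 -0.3242  0.1674]
0.088 1049 [0.0005 0.0499]
0 1050 [0.0045 0.0498]
-0.088 1051 [0.0017 0.0498]
oil_bottle top [([0.4885, 0.2006, 0.0008], 0.95)]
oil_bottle scene [([0.487, 0.1996, -0.0028], 0.77), ([0.5058, 0.0025, 0.047], 0.27)]
reel top [([0.581, 0.2135, 0.0015], 0.72)]
reel scene [([0.5833, 0.2082, 0.0057], 0.81)]
jar top [([0.6483, -0.1848, -0.0032], 0.65)]
jar scene [([0.6496, -0.1874, 0.0012], 0.61), ([0.5941, 0.009, -0.0025], 0.32)]
```

View pics/top4.png

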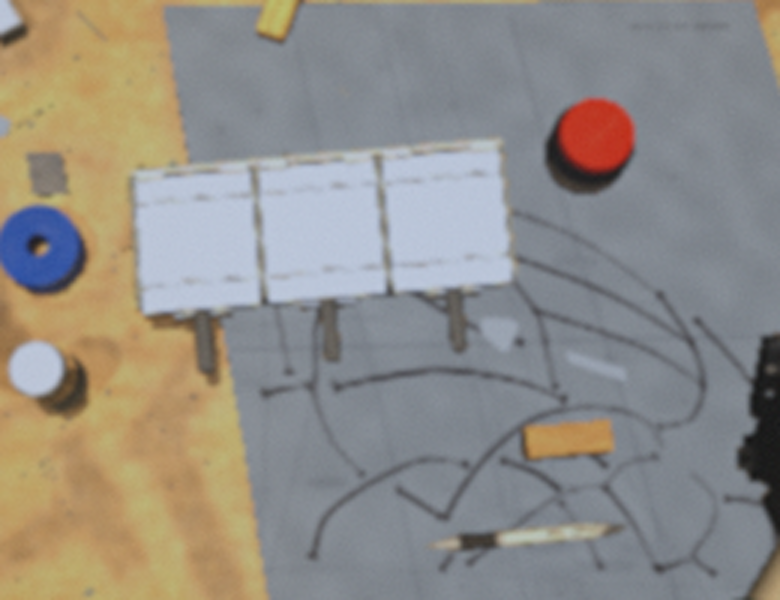

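All three covers are flat (slopes below 0.005), the block lies at pixel (568,440) on the mat, and the bystanders have not moved.

```bash
python3 -c "
from workcell import r
print(r.job_done())"
```

```text
the job is handed in; nothing more can be done
None
```

All three covers are shut and the block is out of the case. I handed the job in at about 23 s of the 72 s allowed.

- **Finding the block:** I pressed the right cover first. It stopped hard at about 0.33 rad with 30 N, so I backed off. The block was in the right bay.
- **Middle and left covers:** I pressed both until they bottomed out at shut height, with about 25 N on the finger each time.
- **Taking the block out:** I swung the right cover back to about 1.9 rad by its tongue and lifted the block out. It now stands on the bench in front of the case. I then pushed the right cover round from behind and pressed it shut, with about 19 N at the end.
- **Forces:** The highest press force I read on a cover was 30 N, against the 60 N limit. These readings come only at the end of each move.

**Last checks:**
- **Covers:** The top camera's depth shows all three covers flat, with slopes below 0.005 rad and the plate tops at 50 mm.
- **Bystanders:** The bottle, reel and jar are within a few millimetres of where they started, which is inside the measuring error.
- **Gripper:** It is clear of everything at z 0.195 m.

No check failed. Before handing in, the networks also reported a few spurious low-confidence positions, which I ignored.

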